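# Size a pastry dowel in a hole gauge

## Task

Find the size of the dark wooden pastry dowel with the white three-hole gauge: holding it upright, first press its foot down on the smallest hole, which refuses it, then step to the next hole, where it passes cleanly, and push it down right through until it reaches the worktop. Leave it there, let go, standing through that middle hole, and do not knock over or shove aside the salt mill and the spice jar.

Things in the scene. Friction and masses are not known exactly. Their poses are not given: they have to be found in the camera images.
- dowel: dark wooden round rod (cannoli dowel), 24 mm in diameter and 140 mm long, both ends with a 2 mm chamfer, a thin pale groove near each end; 0.06 kg. It stands free and upright on the worktop at the start. Origin at the centre of its lower end, z up along it.
- dowel_foot (a point): centre of the dowel's lower end (same point as its origin)
- gauge: hole gauge fixed to the worktop: level white plate 80 x 190 x 12 mm on two aluminium legs at its short ends, plate underside 48 mm and top 60 mm up, open beneath. Three chamfered through holes along its y axis: 20 mm at y = +50 mm, 28 mm at the centre, 36 mm at y = -50 mm, marked by one, two and three black dots. Origin under its centre at worktop height; any yaw can occur.
- hole_small (a point): mouth of the 20 mm hole (one dot), at the plate's top surface; too small for the dowel, which stops on its rim
- hole_middle (a point): mouth of the 28 mm hole (two dots), at the plate's top surface, middle of the row; the dowel passes it with 4 mm to spare on diameter, down to the worktop
- hole_large (a point): mouth of the 36 mm hole (three dots), at the plate's top surface; needlessly large, not used
- mill: small salt mill with a clear body and grey top, 44 mm across, 90 mm tall, standing loose near the dowel; origin at the centre of its underside
- spice_jar: spice jar with a green cap, 46 mm across, 106 mm tall, standing loose near the dowel; origin at the centre of its underside
Things that resemble listed ones, but are neither listed nor needed, are in the scene too. What is shaped like the dowel but blue, green or yellow is not meant.

How it is judged:
On the way, in this order (a step that is already met when the one before it is completed fails the run):
1. the held dowel, upright, is pressed on the smallest hole and refused (horizontal distance between dowel_foot and hole_small below 0.008 m and z of dowel_foot in the frame of hole_small between -0.006 and 0.005 m and angle between dowel's own z axis and vertical below 0.2 rad and contact force between dowel and gauge above 1.5 N and contact force between the fingers and dowel above 0.5 N), for 0.1 s.
2. the dowel, still held, is pushed through the middle hole until its foot is over 40 mm below the plate top (horizontal distance between dowel_foot and hole_middle below 0.008 m and z of dowel_foot in the frame of hole_middle below -0.04 m and contact force between the fingers and dowel above 0.5 N), for 0.1 s.
At the end, for the whole second after the job is handed in: The dowel stands at rest through the middle hole, released: its foot on the worktop (within 6 mm) and within 10 mm sideways of the hole's axis, leaning less than 0.12 rad. The trial on the smallest hole came first: foot within 8 mm of that hole's centre and pressed with at least 1.5 N for 0.1 s (horizontal distance between dowel_foot and hole_middle below 0.01 m and height (world z) of dowel_foot below 0.006 m and angle between dowel's own z axis and vertical below 0.12 rad and linear speed of dowel below 0.02 m/s); the robot touches nothing.
It fails at once if the salt mill knocked over or shoved more than 40 mm (angle between mill's own z axis and vertical above 0.5 rad or distance of mill from where it was at the start of the episode above 0.04 m).
It fails at once if the spice jar knocked over or shoved more than 40 mm (angle between spice_jar's own z axis and vertical above 0.5 rad or distance of spice_jar from where it was at the start of the episode above 0.04 m).
It also fails if it takes over 46 s, if anything falls off the work surface, if the arm or the gripper's body presses on something with over 40 N, if the wrist force passes 120 N, or if a joint passes its speed limit or range.

## Robot

A 7-joint arm with a two-finger parallel gripper is mounted at the origin on a cart in front of the work surface, level with it; the furniture and walls round the work are solid. World frame = base frame: x ahead of the robot, y to its left, z up, the work surface at z = 0. Lengths are in m, angles in rad, forces in N, time in s.
With the tool pointing down it reaches from about 0.425 to 0.925 m from the base axis. Payload 6.8 kg.
Tool frame: the origin (TCP) lies at the very end of the fingers, on their centre line; the grasp point (between the pads) lies 19 mm behind it; z points along the fingers, y is the line along which they close (so a half turn about z gives the same grasp; the last joint's range is limited). The gripper opens to 88 mm and grips with 3 to 60 N. Pads are 20 mm wide; open, the fingers measure 115 mm over their backs; the gripper's body (75 mm by 178 mm) begins 61 mm behind the grasp point.
Start: joints at [-1.384, 0.477, 0.022, 1.555, -0.011, 1.109, -0.083], TCP at [0.196, 0.646, 0.188] pointing down, gripper open.
Joint ranges: [-2.96, 2.96], [-0.34, 2.1], [-1.41, 1.46], [0.24, 2.44], [-1.37, 4.51], [0.17, 1.92], [-2.96, 2.96]. Speed limits (rad/s): [2.39, 2.39, 3.14, 3.14, 3.14, 3.14, 3.14].

## Interface

Orientations are given as [roll, pitch, yaw] about the fixed x, y, z axes, in that order (R = Rz(yaw) Ry(pitch) Rx(roll)).
In Python, from station import readout, eyes, robot gives the robot as it stands. The module is installed in compiled form; this text tells all that it offers.
- The arm moves only by the tool move_arm, never from a script. Its argument "moves" is a list of rows, each a list of 7 numbers: the shift along the world's x, y, z in mm, then the turn, a rotation vector about the world's x, y, z in rad, then the finger opening in mm, from 0 to 87.8. In form: [[tx, ty, tz, ax, ay, az, grip], ...]. A call has 1 to 20 rows; each row shifts and turns the commanded pose from where the row before left it; what a row does not reach is not made up. A row lasts 1/8 s, in which the tool goes at most 62.5 mm and 10.7 degrees, less where a joint would pass 70% of its speed; a pose out of reach is approached as far as the arm can. A call with a gripper value outside its range is refused whole. The fingers move at their own pace and stop on an object; "squeeze" is the grip in N (left out, the last holds). Time passes only in rows, so rows that do not move let the fingers close. It gives the time, the measured TCP pose, the force, the opening and the grip force at its end, in the units of the state.
- readout.get_state(): the state, without advancing time (a new reading comes with each control period).
- eyes.grab_frame(name): name is "scene" or "top" or "wrist"; returns a dict with "pixels" (420x560x3 uint8, blue, green, red), "mtx" (3x3 intrinsics, pixels), "k1" (the pictures are not rectified: a ray, as slopes to the right and down, at radius r is drawn at 1 + k1 r^2 times it, then the intrinsics apply), "R" (3x3) and "t" (3): a world point X has camera coordinates R X + t. Camera axes: x right, y down, z forward; pixel columns grow to the right and rows downward; lengths in m; the calibration is good to about 2 mm. A picture is of the moment at which its call begins. There is no depth.
- robot.close_job(): hands the job in; it is judged then, once.
The state is a dict: "t": time; "q": joint angles; "qd": joint speeds; "joint_torque": joint torques, N m; "eef_pos": TCP position; "ee_rot": TCP orientation; "wrist_force": force on the tool from outside, world axes, zero at the start; "torque": the same for the moment, N m; "grip_width": finger opening in m; "grip_force": force on a finger pad.
Only numpy, scipy, OpenCV 4.12 (cv2) and the standard library are available. Lean on these libraries where they do the work, as an engineer would, in place of code of your own. Each camera call takes 0.05 s, during which the arm holds its last target. There are 200 camera calls.

## Working session

There is one attempt and no reset: what is moved stays moved. The work goes in short steps, Python scripts to look and compute and a tool call to move; the robot and the scene stay as the last step left them, time stands still between calls to the robot, and variables do not carry over. Pictures are saved under pics/ and viewed, at most 11 in all, crops included, and the job is handed in when it is done.

Besides the shell and the picture viewer there is one more tool, called after "Emit:" as name([rows], argument=value, ...), one row to a line, values as JSON. move_arm: Moves the arm, as the interface text tells. Its arguments: {"type":"object","properties":{"moves":{"type":"array"},"squeeze":{"type":"number"}},"required":["moves"]}

```bash
mkdir -p pics; cat > h.py <<'E'
import numpy as np, cv2
from station import readout, eyes, robot
def grab(n,save=None):
    f=eyes.grab_frame(n)
    if save: cv2.imwrite(f'pics/{save}.png',f['pixels'])
    return f
def ray(f,u,v):
    K=np.array(f['mtx']);R=np.array(f['R']);t=np.array(f['t'])
    d=np.array([(u-K[0,2])/K[0,0],(v-K[1,2])/K[1,1]])
    s=d.copy()
    for _ in range(20): s=d/(1+f['k1']*(s@s))
    return -R.T@t, R.T@np.array([s[0],s[1],1])
def onz(f,u,v,z):
    c,d=ray(f,u,v); return c+d*(z-c[2])/d[2]
def proj(f,X):
    K=np.array(f['mtx']);p=np.array(f['R'])@X+np.array(f['t']);s=p[:2]/p[2];s=s*(1+f['k1']*(s@s))
    return K[0,0]*s[0]+K[0,2],K[1,1]*s[1]+K[1,2]
E
python3 - <<'E'
from h import *
import pickle
for n in('scene','top','wrist'):
    f=grab(n,n+'0'); pickle.dump(f,open(n+'0.pkl','wb'))
a=cv2.imread('pics/top0.png')
print(readout.get_state())
E
```

```text
{'t': 0.15, 'q': array([-1.3841285 ,  0.47762259,  0.02235648,  1.55619931, -0.01149078,
        1.10929106, -0.08308357]), 'qd': array([-0.00165484, -0.00238793, -0.00100948, -0.00351629,  0.00150462,
       -0.00078458,  0.00057808]), 'joint_torque': array([ 2.49790864e-03, -5.83288193e+01,  1.53650053e+00, -2.72872585e+01,
       -5.42518473e-02,  1.44802616e-02,  9.35874345e-05]), 'eef_pos': array([0.19597071, 0.64539937, 0.18750757]), 'ee_rot': array([-3.14020505e+00,  1.09967084e-04,  2.84685477e+00]), 'wrist_force': array([ 0.37033485, -0.26903695, -0.90845461]), 'torque': array([-0.00179933, -0.01657866,  0.00225074]), 'grip_force': 0.0, 'grip_width': 0.08758863173675335}
```

View pics/top0.png

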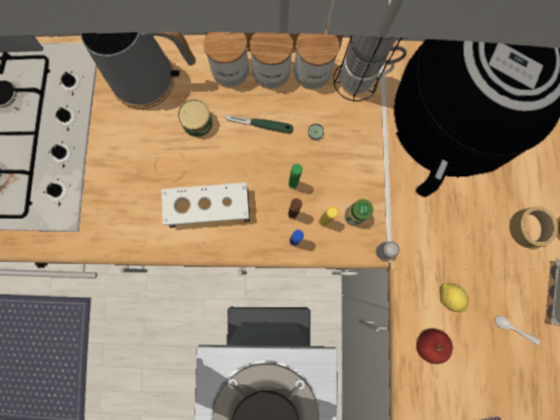

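View pics/scene0.png

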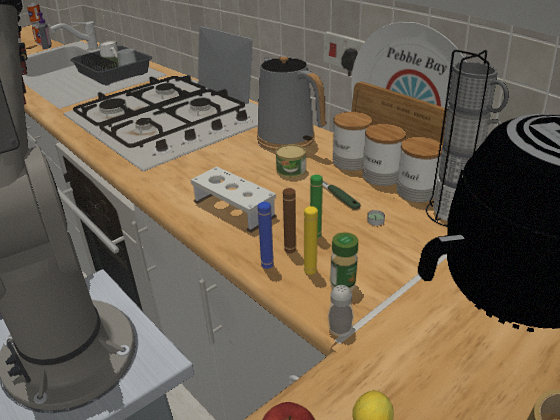

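The top view shows the brown dowel at (296,205), between blue (297,237), green (296,175) and yellow (331,214). The gauge is at (205,204), with its small hole on the right at about (227,202). The scene view confirms this.

```bash
python3 - <<'E'
from h import *
import pickle
f=pickle.load(open('top0.pkl','rb')); g=pickle.load(open('scene0.pkl','rb'))
print('cam',ray(f,280,210)[0],ray(g,280,210)[0]); print('base',proj(f,np.zeros(3)),'tcp',proj(f,np.array([.196,.646,.188])))
for n,p,z in [('dowel',(296,203),.14),('blue',(297,235),.14),('green',(296,169),.14),('yellow',(332,213),.14),('mill',(391,249),.09),('jar',(363,209),.106),('hs',(227,202),.06),('hm',(204,203),.06),('hl',(182,205),.06)]:
    print(n,onz(f,*p,z).round(4))
for n,p,z in [('dowel top',(290,191),.14),('dowel foot',(289,250),0)]: print(n,onz(g,*p,z).round(4))
im=cv2.resize(f['pixels'][160:270,150:410],None,fx=3,fy=3,interpolation=cv2.INTER_CUBIC); cv2.imwrite('pics/topc.png',im)
E
```

```text
cam [ 0.31756098 -0.00576747  0.9052958 ] [-0.07839265 -0.64223059  0.62362361]
base (np.float64(265.74570923111895), np.float64(416.8279905002028)) tcp (np.float64(-69.50858608214492), np.float64(327.71335218168747))
dowel [ 0.4579 -0.0551  0.14  ]
blue [ 0.3936 -0.0574  0.14  ]
green [ 0.5284 -0.0548  0.14  ]
yellow [ 0.4387 -0.1275  0.14  ]
mill [ 0.3712 -0.2608  0.09  ]
jar [ 0.4536 -0.1986  0.106 ]
hs [0.4725 0.0926 0.06  ]
hm [0.4695 0.1435 0.06  ]
hl [0.4643 0.1922 0.06  ]
dowel top [ 0.4566 -0.0616  0.14  ]
dowel foot [ 0.4555 -0.0567  0.    ]
```

View pics/topc.png

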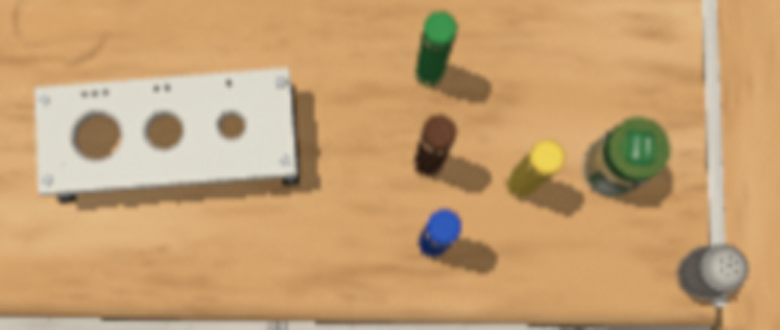

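View pics/wrist0.png

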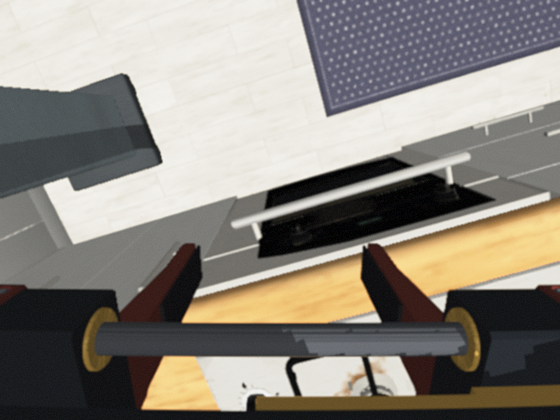

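The crop gives dowel top (296.7,204), small hole (227,201.7) and middle hole (204.3,203.7). The wrist camera sees the fingers, with only the floor and stove below. Next I move above the dowel with the fingers closing along y, the gap with the most room.

Emit:
move_arm([
  [26,-20,1,0,0,0.03,50],
  [26,-20,1,0,0,0.03,50],
  [26,-20,1,0,0,0.03,50],
  [26,-20,1,0,0,0.03,50],
  [26,-20,1,0,0,0.03,50],
  [26,-20,1,0,0,0.03,50],
  [26,-20,1,0,0,0.03,50],
  [26,-20,1,0,0,0.03,50],
  [26,-20,1,0,0,0.03,50],
  [26,-20,1,0,0,0.025,50],
  [0,-50,0,0,0,0,50],
  [0,-50,0,0,0,0,50],
  [0,-50,0,0,0,0,50],
  [0,-50,0,0,0,0,50],
  [0,-50,0,0,0,0,50],
  [0,-50,0,0,0,0,50],
  [0,-50,0,0,0,0,50],
  [0,-50,0,0,0,0,50],
  [0,-50,0,0,0,0,50],
  [0,-20,0,0,0,0,50],
], squeeze=15)

```text
t: 2.65
eef_pos: [0.4555, -0.0272, 0.1983]
ee_rot: [-3.141, -0.0, 3.138]
wrist_force: [0.9, -0.4, 0.1]
grip_width: 0.05
grip_force: 0.0
```

```bash
python3 - <<'E'
from h import *
import pickle
s=readout.get_state(); print(s['t'],s['eef_pos'],s['ee_rot'],s['q'],s['grip_width'])
f=grab('wrist','w1'); pickle.dump(f,open('w1.pkl','wb'))
print(ray(f,0,0)[0],proj(f,np.array([.458,-.056,.14])))
E
```

```text
2.65 [ 0.45553904 -0.02722454  0.19827401] [-3.14127114e+00 -9.37896761e-05  3.13756433e+00] [-0.36289215  0.09494341  0.3077487   2.06067597 -0.03396087  0.99078652
  1.52894376] 0.04998773215271534
[ 0.37772444 -0.02686592  0.39473952] (np.float64(245.83313882257193), np.float64(213.57120291249345))
```

View pics/w1.png

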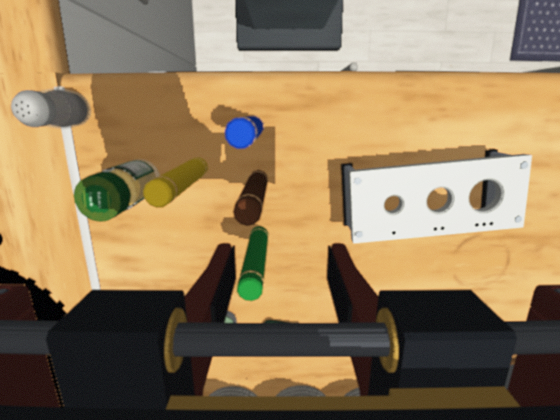

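The wrist view shows the dowel top at about (249,210), foot (257,178), and the gauge holes at (394,204), (440,200) and (487,195). I measure these with masks.

```bash
cat >> h.py <<'E'
def holes(f,n='x'):
    im=f['pixels']; hsv=cv2.cvtColor(im,cv2.COLOR_BGR2HSV)
    w=((hsv[...,1]<40)&(hsv[...,2]>170)).astype(np.uint8)*255
    cs,h=cv2.findContours(w,cv2.RETR_CCOMP,cv2.CHAIN_APPROX_NONE)
    out=[]
    for c,hh in zip(cs,h[0]):
        if hh[3]>=0 and cv2.contourArea(c)>100:
            (u,v),(a,b),_=cv2.fitEllipse(c); out.append((u,v,a,b,*onz(f,u,v,.06)[:2].round(4)))
    return out
E
python3 - <<'E'
from h import *
import pickle
for n in('w1','top0'):
    f=pickle.load(open(n+'.pkl','rb'))
    for o in holes(f): print(n,np.round(o,4))
f=pickle.load(open('w1.pkl','rb'))
c=f['pixels'][165:232,225:275]; 
h=cv2.cvtColor(c,cv2.COLOR_BGR2HSV)
m=(h[...,2]<115)&(h[...,2]>0)
b=c.astype(int); m=(b[...,2]<110)
cv2.imwrite('pics/dc.png',np.hstack([cv2.resize(c,None,fx=6,fy=6),cv2.cvtColor(cv2.resize(m.astype(np.uint8)*255,None,fx=6,fy=6),cv2.COLOR_GRAY2BGR)]))
E
```

```text
w1 [3.931760e+02 2.040272e+02 1.860810e+01 2.069160e+01 4.732000e-01
 9.330000e-02]
w1 [4.394033e+02 1.994307e+02 2.512100e+01 2.843990e+01 4.682000e-01
 1.428000e-01]
w1 [4.855905e+02 1.950424e+02 3.115190e+01 3.726060e+01 4.635000e-01
 1.926000e-01]
top0 [ 2.678700e+02  3.289298e+02  4.656230e+01  1.526408e+02  2.009000e-01
 -2.200000e-03]
top0 [2.040894e+02 2.030372e+02 1.393630e+01 1.413350e+01 4.694000e-01
 1.433000e-01]
top0 [1.818143e+02 2.047652e+02 1.724190e+01 1.805460e+01 4.648000e-01
 1.927000e-01]
top0 [ 53.148  189.5611  16.5557  20.2677   0.4956   0.4913]
top0 [ 57.5277 151.227   16.1193  20.4193   0.5864   0.4915]
top0 [ 62.6343 114.5063  16.0735  18.8675   0.6769   0.4904]
top0 [67.5604 79.0655 18.1548 18.7316  0.7682  0.4902]
```

View pics/dc.png

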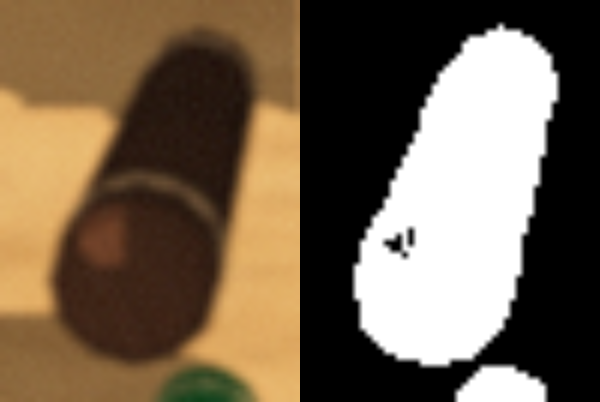

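The crop shows the dowel's top face centred at about (247.8,211.3) in the full picture.

```bash
python3 - <<'E'
from h import *
import pickle
f=pickle.load(open('w1.pkl','rb'))
print(onz(f,247.8,211.3,.14), onz(f,225+200/6,165+75/6,0.01))
E
```

```text
[ 0.45605505 -0.05431772  0.14      ] [ 0.45362439 -0.05426069  0.01      ]
```

Emit:
move_arm([
  [0,-15,0,0,0,0,50],
  [0,-14,0,0,0,0,50],
  [0,0,0,0,0,0,50],
  [0,0,-25,0,0,0,50],
  [0,0,-25,0,0,0,50],
  [0,0,-25,0,0,0,50],
  [0,0,-25,0,0,0,50],
  [0,0,-13,0,0,0,50],
  [0,0,0,0,0,0,50],
  [0,0,0,0,0,0,10],
  [0,0,0,0,0,0,10],
  [0,0,0,0,0,0,10],
  [0,0,0,0,0,0,10],
  [0,0,0,0,0,0,10],
], squeeze=30)

```text
t: 4.45
eef_pos: [0.4567, -0.0531, 0.0857]
ee_rot: [3.141, 0.001, -3.142]
wrist_force: [0.8, 0.6, 5.2]
grip_width: 0.0231
grip_force: 30.0
```

Emit:
move_arm([
  [0,0,20,0,0,0,10],
  [0,0,35,0,0,0,10],
  [0,0,35,0,0,0,10],
  [2,18,0,0,0,0,10],
  [3,32,0,0,0,0,10],
  [3,32,0,0,0,0,10],
  [4,32,0,0,0,0,10],
  [4,22,0,0,0,0,10],
  [0,10,0,0,0,0,10],
  [0,0,0,0,0,0,10],
  [0,0,0,0,0,0,10],
])

```text
t: 5.82
eef_pos: [0.4719, 0.0917, 0.1752]
ee_rot: [-3.141, -0.0, 3.14]
wrist_force: [-0.6, 0.2, -0.3]
grip_width: 0.0231
grip_force: 30.0
```

```bash
python3 - <<'E'
from h import *
import pickle
s=readout.get_state(); print(s['t'],s['eef_pos'],s['ee_rot'],s['grip_width'],s['wrist_force'])
for n in('wrist','top','scene'): f=grab(n,n+'2'); pickle.dump(f,open(n+'2.pkl','wb'))
a=[cv2.imread(f'pics/{n}2.png') for n in('wrist','scene')]
a[1]=cv2.resize(a[1][100:310,130:410],(560,420))
cv2.imwrite('pics/c2.png',cv2.resize(np.hstack(a),(800,300)))
for o in holes(pickle.load(open('wrist2.pkl','rb'))): print(np.round(o,4))
E
```

```text
5.825 [0.47190099 0.09169287 0.1751561 ] [-3.14113228e+00 -3.74049246e-04  3.14035782e+00] 0.0230659202206285 [-0.61684645  0.24621419 -0.31782826]
[3.333594e+02 1.901566e+02 2.828290e+01 2.961880e+01 4.683000e-01
 1.434000e-01]
[3.839234e+02 1.853252e+02 3.568040e+01 3.903700e+01 4.635000e-01
 1.929000e-01]
```

View pics/c2.png

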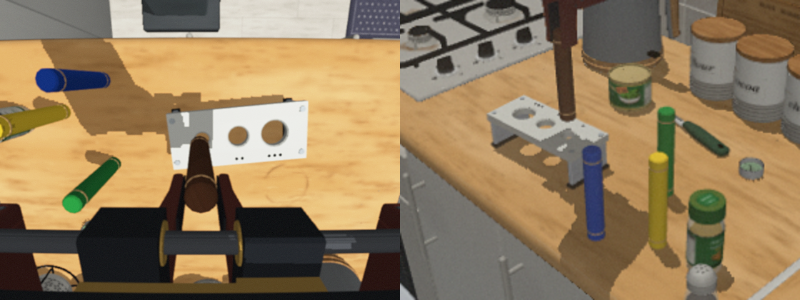

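The wrist view (left) shows the held dowel over the small hole, with middle hole at (333,190). The scene view confirms it is upright, with the neighbours undisturbed. I check the foot's offset in a crop.

```bash
python3 - <<'E'
from h import *
import pickle
f=pickle.load(open('wrist2.pkl','rb'))
c=f['pixels'][170:310,240:330]
cv2.imwrite('pics/c3.png',cv2.resize(c,None,fx=4,fy=4,interpolation=cv2.INTER_CUBIC))
# predicted if dowel axis at tcp
for z in(.0895,.2295):
  for dx in(-.003,0,.003): print(z,dx,np.round(proj(f,np.array([.4719+dx,.0917,z])),1))
E
```

```text
0.0895 -0.003 [280.9 198.5]
0.0895 0 [280.9 201.7]
0.0895 0.003 [280.9 204.9]
0.2295 -0.003 [280.8 272.4]
0.2295 0 [280.8 278. ]
0.2295 0.003 [280.9 283.4]
```

View pics/c3.png

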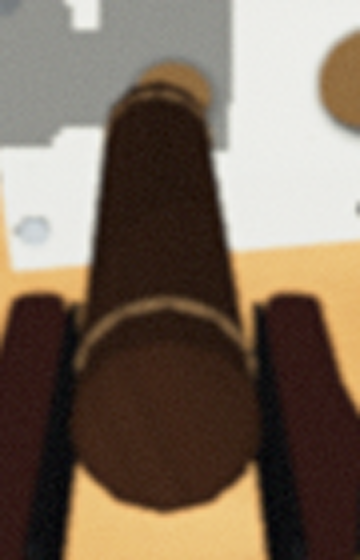

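The top face is centred at (281.5,275.5) and the foot at about (279.5,202), so the foot sits about 1 mm to −y of the TCP. Shifting by (+1,+3) mm and lowering.

Emit:
move_arm([
  [1,3,0,0,0,0,10],
  [0,0,-12,0,0,0,10],
  [0,0,-10,0,0,0,10],
  [0,0,-4,0,0,0,10],
  [0,0,-1,0,0,0,10],
  [0,0,-1,0,0,0,10],
  [0,0,-1,0,0,0,10],
  [0,0,0,0,0,0,10],
])

```text
t: 6.98
eef_pos: [0.4732, 0.096, 0.1464]
ee_rot: [3.141, 0.0, -3.141]
wrist_force: [0.5, 0.1, -0.3]
grip_width: 0.0233
grip_force: 30.0
```

Emit:
move_arm([
  [0,0,-1,0,0,0,10],
  [0,0,-1,0,0,0,10],
  [0,0,-1,0,0,0,10],
])

```text
t: 7.35
eef_pos: [0.4752, 0.0962, 0.1452]
ee_rot: [3.14, 0.004, 3.141]
wrist_force: [-1.4, -1.1, 17.3]
grip_width: 0.0231
grip_force: 30.1
```

Emit:
move_arm([
  [0,0,0,0,0,0,10],
  [0,0,0,0,0,0,10],
  [0,0,0,0,0,0,10],
])

```text
t: 7.72
eef_pos: [0.4752, 0.0962, 0.1453]
ee_rot: [3.14, 0.004, 3.141]
wrist_force: [-1.7, -0.9, 12.4]
grip_width: 0.0232
grip_force: 30.0
```

```bash
python3 - <<'E'
from h import *
import pickle
for n in('wrist','top','wrist','scene'):
    f=grab(n,n+'4'); pickle.dump(f,open(n+'4.pkl','wb')); s=readout.get_state(); print(s['t'],s['eef_pos'],s['ee_rot'],s['wrist_force'])
f=pickle.load(open('wrist4.pkl','rb'))
c=f['pixels'][170:310,240:330]; g=pickle.load(open('scene4.pkl','rb'))
cv2.imwrite('pics/c4.png',np.hstack([cv2.resize(c,None,fx=4,fy=4,interpolation=cv2.INTER_CUBIC),cv2.resize(g['pixels'][130:230,190:280],(400,560)*1 if 0 else (400,560))]))
for z in(.06,.2):print(proj(f,np.array([.4732,.0935,z])),proj(g,np.array([.4732,.0935,z])))
for o in holes(f): print(np.round(o,4))
E
```

```text
7.775 [0.47518078 0.09614017 0.14529309] [3.14029506 0.00396355 3.14132473] [-1.14939787 -0.67353905 13.41848471]
7.825 [0.4751565  0.09618472 0.14527967] [3.14029744 0.00393246 3.14145274] [-1.89939142 -1.50878494 13.04500148]
7.875 [0.47515579 0.09618735 0.14530155] [3.14030866 0.00394422 3.14153271] [-1.27576062 -1.40530123 13.39667186]
7.925 [0.47515228 0.09616451 0.14528022] [3.14031293 0.00390894 3.14142681] [-0.70827981 -1.08622066 12.46696451]
(np.float64(277.7318231227345), np.float64(199.30130586402248)) (np.float64(246.6122668404762), np.float64(193.13389505451966))
(np.float64(275.53891285955694), np.float64(275.17575042064846)) (np.float64(242.3074687365958), np.float64(133.48892438803074))
[3.334283e+02 1.938595e+02 3.075980e+01 3.277330e+01 4.682000e-01
 1.432000e-01]
[3.891533e+02 1.887484e+02 3.894340e+01 4.281800e+01 4.635000e-01
 1.928000e-01]
```

View pics/c4.png

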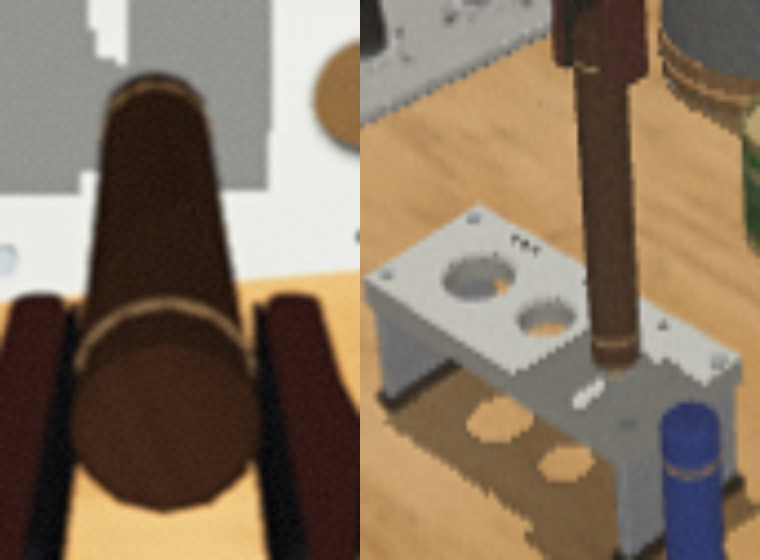

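Pressed on the small hole at about 13 N: the foot covers the hole, at (279.5,200.5) against (277.7,199.3) predicted, within 2 mm. Lifting and stepping to the middle hole.

Emit:
move_arm([
  [0,0,8,0,0,0,10],
  [0,0,8,0,0,0,10],
  [-1,12,0,0,0,0,10],
  [-2,24,0,0,0,0,10],
  [-1,12,0,0,0,0,10],
  [0,0,0,0,0,0,10],
  [0,0,0,0,0,0,10],
  [0,0,0,0,0,0,10],
])

```text
t: 8.93
eef_pos: [0.4692, 0.143, 0.1592]
ee_rot: [-3.141, -0.0, 3.141]
wrist_force: [0.1, 0.6, -0.5]
grip_width: 0.0235
grip_force: 30.0
```

```bash
python3 - <<'E'
from h import *
import pickle
f=grab('wrist','w5'); g=grab('scene','s5'); s=readout.get_state(); print(s['t'],s['eef_pos'],s['ee_rot'],s['wrist_force'])
c=f['pixels'][170:310,240:330]
cv2.imwrite('pics/c5.png',np.hstack([cv2.resize(c,None,fx=4,fy=4,interpolation=cv2.INTER_CUBIC),cv2.resize(g['pixels'][110:210,180:270],(400,560),interpolation=cv2.INTER_CUBIC)]))
zf=s['eef_pos'][2]-.0853
for X in([.4683,.1433,zf],[.4683,.1433,.06],[*s['eef_pos'][:2],zf]):print(np.round(X,4),np.round(proj(f,np.array(X)),1),np.round(proj(g,np.array(X)),1))
E
```

```text
9.025 [0.46918808 0.14327163 0.15926945] [-3.14148398e+00 -3.94894268e-05  3.14069010e+00] [ 0.14627341 -0.37549369  0.27755768]
[0.4683 0.1433 0.074 ] [281.1 200.8] [230.1 180. ]
[0.4683 0.1433 0.06  ] [281.1 196.9] [230.6 185.5]
[0.4692 0.1433 0.074 ] [281.1 201.8] [230.5 179.9]
```

View pics/c5.png

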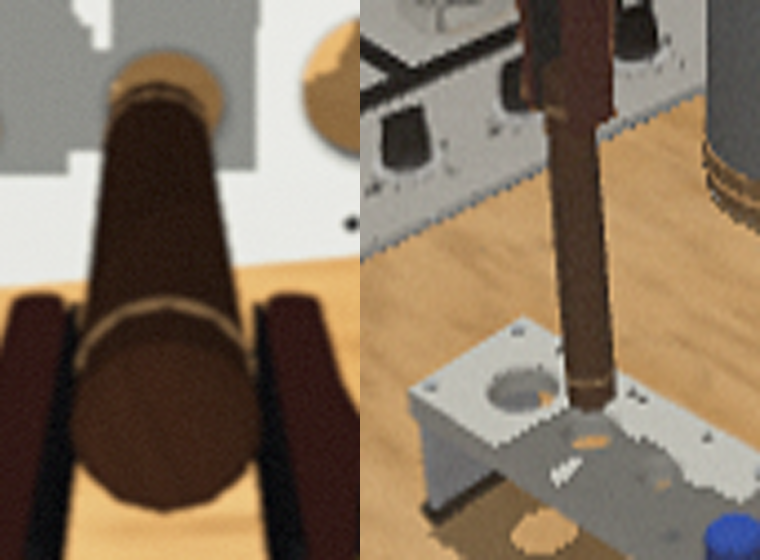

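The foot is centred at crop column 159 against the hole at 167, so about 2 mm too far to −y; x is fine. Shifting +2 mm and descending gently.

Emit:
move_arm([
  [0,2,0,0,0,0,10],
  [0,0,0,0,0,0,10],
  [0,0,-6,0,0,0,10],
  [0,0,-6,0,0,0,10],
  [0,0,-2,0,0,0,10],
  [0,0,-2,0,0,0,10],
  [0,0,-2,0,0,0,10],
  [0,0,-2,0,0,0,10],
])

```text
t: 10.02
eef_pos: [0.4692, 0.1459, 0.1392]
ee_rot: [3.142, 0.0, -3.141]
wrist_force: [0.3, -0.3, -0.3]
grip_width: 0.0235
grip_force: 30.0
```

Emit:
move_arm([
  [0,0,-3,0,0,0,10],
  [0,0,-3,0,0,0,10],
  [0,0,-4,0,0,0,10],
  [0,0,-5,0,0,0,10],
  [0,0,-5,0,0,0,10],
])

```text
t: 10.65
eef_pos: [0.4691, 0.1459, 0.1189]
ee_rot: [-3.142, -0.0, -3.141]
wrist_force: [0.2, -0.1, -0.7]
grip_width: 0.0234
grip_force: 30.0
```

Emit:
move_arm([
  [0,0,-6,0,0,0,10],
  [0,0,-6,0,0,0,10],
  [0,0,-6,0,0,0,10],
  [0,0,-6,0,0,0,10],
  [0,0,-5,0,0,0,10],
  [0,0,-2,0,0,0,10],
  [0,0,-1,0,0,0,10],
  [0,0,-1,0,0,0,10],
])

```text
t: 11.65
eef_pos: [0.4693, 0.1459, 0.0864]
ee_rot: [3.141, 0.0, -3.141]
wrist_force: [-0.2, 0.6, -1.1]
grip_width: 0.0232
grip_force: 30.0
```

Emit:
move_arm([
  [0,0,-1,0,0,0,10],
  [0,0,-1,0,0,0,10],
  [0,0,0,0,0,0,10],
])

```text
t: 12.02
eef_pos: [0.4704, 0.1461, 0.0857]
ee_rot: [3.141, 0.002, 3.141]
wrist_force: [-1.6, -1.3, 11.1]
grip_width: 0.0233
grip_force: 30.0
```

On the worktop at 11 N. Easing off, opening symmetrically and rising.

Emit:
move_arm([
  [0,0,1,0,0,0,10],
  [0,0,0,0,0,0,28],
  [0,0,0,0,0,0,36],
  [0,0,0,0,0,0,50],
  [0,0,0,0,0,0,50],
  [0,0,0,0,0,0,50],
  [0,0,15,0,0,0,50],
  [0,0,25,0,0,0,50],
  [0,0,30,0,0,0,50],
  [0,0,30,0,0,0,50],
  [0,0,20,0,0,0,50],
  [0,0,0,0,0,0,50],
  [0,0,0,0,0,0,50],
])

```text
t: 13.65
eef_pos: [0.4687, 0.1458, 0.2049]
ee_rot: [-3.141, -0.0, -3.141]
wrist_force: [0.2, -0.1, 0.0]
grip_width: 0.0502
grip_force: 0.0
```

```bash
python3 - <<'E'
from h import *
s=readout.get_state(); print(s['t'],s['eef_pos'],s['wrist_force'],s['grip_width'])
f=grab('wrist','w6'); g=grab('scene','s6')
cv2.imwrite('pics/c6.png',cv2.resize(np.hstack([f['pixels'],cv2.resize(g['pixels'][100:310,130:410],(560,420))]),(800,300)))
E
```

```text
13.65 [0.46870603 0.14575244 0.20491857] [ 0.22005999 -0.10145897  0.00559194] 0.05023189903580662
```

View pics/c6.png

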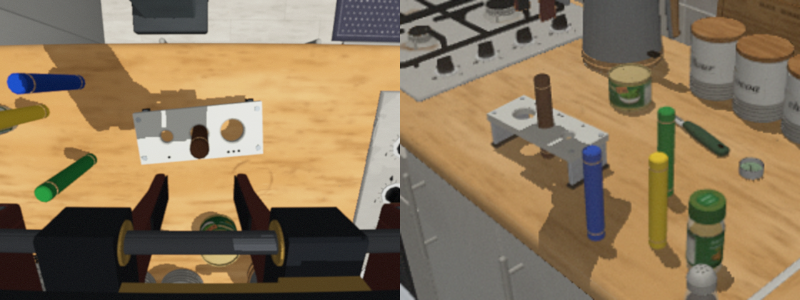

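The dowel stands upright in the middle hole (wrist crop (200,140), scene crop (543,105)). The gripper is clear, and the mill and jar are undisturbed.

```bash
python3 -c "
from station import robot
print(robot.close_job())"
```

```text
the job is handed in; nothing more can be done
None
```

The dowel was pressed on the 20 mm hole at about 13 N and refused, then pushed through the 28 mm middle hole to the worktop and released upright; the salt mill and spice jar look undisturbed, and the job is handed in (no verdict was returned).

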